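Vent the sample chamber and lock its heavy lid open with the lifter lever

ROBOT

A 6-joint arm with a two-finger parallel gripper is mounted at the origin on a cart in front of the work surface, level with it; the furniture and walls round the work are solid. World frame = base frame: x ahead of the robot, y to its left, z up, the work surface at z = 0. Lengths are in m, angles in rad, forces in N, time in s.
With the tool pointing down it reaches from about 0.35 to 0.975 m from the base axis. Payload 4.9 kg.
Tool frame: the origin (TCP) lies midway between the tips of the shut fingers; the grasp point (between the pads) lies 19 mm behind it; x points along the fingers, y is the direction in which the jaws open and shut, and the axes are right-handed (so a half turn about x gives the same grasp; the last joint's range is limited). The gripper opens to 85 mm and grips with 20 to 120 N. Pads are 22 mm wide; open, the fingers measure 114 mm over their backs; the gripper's body (76 mm by 85 mm) begins 54 mm behind the grasp point. The pads swing forward as they close: fully open they stand 13 mm farther back than shut.
Start: joints at [-1.397, 0.053, 1.613, -0, 1.476, -0.119], TCP at [0.18, -0.598, 0.231] pointing down, gripper open.
Joint ranges: [-3.01, 3.01], [-1.01, 2.22], [0.06, 2.58], [-1.02, 4.17], [0.09, 2.62], [-3.14, 3.14]. Speed limits (rad/s): [2.57, 2.57, 3.14, 3.14, 3.14, 3.14].

INTERFACE

Orientations are given as a rotation vector (axis times angle).
In Python, from station import ctrl gives the robot as it stands.
- The arm moves only by the shell command python3 -m handwheel 'ROWS' [FORCE]. ROWS is JSON, a list of rows, each a list of 3 entries, a list of its own where there are three numbers: the finger opening in m, from 0 to 0.0854, then the shift along the tool's x, y, z in m, then the turn, a rotation vector about the tool's x, y, z in degrees. In form: [[claw, [dx, dy, dz], [ax, ay, az]], ...]. A call has 1 to 10 rows; each row shifts and turns the commanded pose from where the row before left it, along the tool's axes as they then stand; what a row does not reach is not made up. A row lasts 1/12 s, in which the tool goes at most 41.7 mm and 7.16 degrees, less where a joint would pass 70% of its speed; a pose out of reach is approached as far as the arm can. A call with a gripper value outside its range is refused whole. The fingers move at their own pace and stop on an object; FORCE is the grip in N (left out, the last holds). Time passes only in rows, so rows that do not move let the fingers close. It gives the time, the measured TCP pose, the force and the opening at its end, in the units of the state.
- ctrl.get_obs(): the state, without advancing time (a new reading comes with each control period).
- ctrl.get_image(name): name is "scene" or "top"; returns the picture (384x512x3 uint8, red, green, blue); there is no depth.
- ctrl.camera_params(name): a dict with "vertical_fov" (degrees; the focal length in pixels is half the picture's height over the tangent of half this angle, whatever the lens; pixels are square), "cx", "cy" (the principal point, pixels), "D" ([k1, k2, p1, p2, k3] as OpenCV has them; the pictures are not rectified), "rvec" (rotation vector, rad) and "tvec" (3), from world to camera coordinates, as OpenCV has them. Camera axes: x right, y down, z forward; pixel columns grow to the right and rows downward; lengths in m; the calibration is good to about 2 mm. A picture is of the moment at which its call begins. camera_params takes no time and is no camera call.
- ctrl.finish_job(): hands the job in, once; it reports no verdict.
Trained networks look in the newest picture that a camera, given by its name, has taken for a name from the list of things; names that differ only in an ending like _2 or _b are one class to them, and where a whole thing is asked for, a point or a joint stands for the part that bears it (a point fixed in the world has none). Each returns a list of dicts, best first, with "score" (0 to 1); they miss things now and then, are a little off and sometimes report something else, mostly with a low value. They report only what shows in the picture. A call takes as long as a camera call.
- ctrl.look_for(thing, camera): "box" ([centre column, centre row, width, height] in pixels, round what is visible of it).
- ctrl.silhouettes(thing, camera): "mask" (384x512 bool, what is visible of it) and "box" ([centre column, centre row, width, height] in pixels, round what is visible of it).
- ctrl.tip_of(thing, camera): "centre" ([row, column] in pixels: a listed point, or the origin of a listed thing).
The state is a dict: "t": time; "q": joint angles; "dq": joint speeds; "effort": joint torques, N m; "tool_pos": TCP position; "tool_rot": TCP orientation; "contact_force": force on the tool from outside, world axes, zero at the start; "wrist_torque": the same for the moment, N m; "opening": finger opening in m.
Only numpy, scipy, OpenCV 4.12 (cv2) and the standard library are available. Lean on these libraries where they do the work, as an engineer would, in place of code of your own. Each camera call takes 0.05 s, during which the arm holds its last target.

TASK

Open the small sample chamber so that the sample can warm up. First vent it: push the black handle of the vent valve a full quarter turn, until it lies in line with its pipe. Then press the foot of the long lifter lever all the way down, which raises the heavy lid, push the lever sideways into the pocket at the bottom of the slotted gate and let it come up there, so that the lid stays open by itself; pushing with closed fingertips is enough, so grip nothing, do not touch the lid, and leave the loose things lying round the chamber alone.

Things in the scene. Friction and masses are not known exactly. Their poses are not given: they have to be found in the camera images.
- chamber: square aluminium vacuum chamber, 160 x 160 mm, on a base plate. Origin: on the bench under the chamber's centre, z up. -x: front, where the vent pipe and the lever's long arm point; +x: hinge side of the lid; -y: the flank along which the lever runs. Base plate x -160 to 105, y -154 to 93 mm. Lid top 109 mm above the bench; gate and vent handle up to 130 mm
- vent (a joint): vent valve handle, rad, vertical axis: 0 = shut, handle across the pipe (pointing to the chamber's +y); 1.571 = open, in line with the pipe (pointing to the chamber's -x). Opens anticlockwise seen from above, has a stop at each end and stays where it is left (about 1 N at the sleeve)
- vent_grip (a point): middle of the black sleeve of the vent handle: sleeve 44 mm long, 15 wide, 14 high (top 127 mm above the bench); this point is 45 mm from the handle's axis. Below the handle is nothing for 40 mm but the pipe; the chamber's front is about 47 mm behind the shut handle
- vent_axis (a point): point on the vertical axis of the vent valve handle, at the height of the handle (120 mm); at x -137, y +20 mm in the chamber's frame. The pipe below runs along the chamber's x axis, 62 mm above the bench
- lever (a joint): lifter lever, rad, tilt about its pivot: 0 = at rest, long arm 13 degrees up; grows as the foot is pressed down; 0.53 = down on the bottom of the gate's slot; about 0.46 once it has come up in the pocket. The bar clears the pocket's lip only above 0.49. Pressing takes 6 to 10 N at the foot; let go, it is pushed back up by the lid
- fork (a joint): swivel of the same lever about a vertical axis through its pivot, rad: 0 = in the upright slot; grows as the foot is pushed to the chamber's -y side; 0.16 to 0.19 = in the pocket (foot about 40 mm to the side). Light friction only; while the lever is up the slot keeps it near 0
- lever_pad (a point): middle of the top of the lever's foot, where to press: rubber-faced pad 46 x 46 mm with 6 mm turned-up edges on the two sides along the lever (56 mm wide overall), against which a fingertip can push it sideways. At rest 161 mm above the bench, sloping 13 degrees; fully down about 42 mm. 226 mm along the bar from the pivot and 10 mm above the bar's axis
- lever_pivot (a point): pivot of the lifter lever (tilt and swivel axes cross here), 100 mm above the bench; x -28, y -105 mm in the chamber's frame. The lever is a round steel bar 12 mm thick: long arm to the foot, short arm (60 mm) ending under a lug of the lid
- gate_pocket (a point): axis of the bar when locked in the gate, 76 mm above the bench. The gate is an upright steel plate across the long arm, 105 mm from the pivot, 69 mm wide, 6 mm thick, 130 mm high, open at the top: a 15 mm slot, 18 mm to the chamber's +y from here, with this pocket at its foot on the -y side; a 4 mm lip hangs from the roof at the pocket's mouth, and the bar comes up behind it
- lid (a joint): chamber lid, rad: 0 = shut, about 0.43 with the lever locked in the pocket. Steel plate 164 x 164 x 14 mm with a round window, about 2.3 kg, hinged on the chamber's +x side; it falls shut when the lever is let go outside the pocket
- ring: loose metal centring ring with a black O-ring round it, 39 mm across and 9 mm high, lying on the bench outside the gate, on the side to which the lever is pushed; bystander. Origin at the centre of its underside
- flange: loose blank flange, a disc 40 mm across and 10 mm high, lying on the bench beside the lever (-y side of the chamber); bystander. Origin at the centre of its underside
- stopper: loose red-brown rubber stopper, 30 mm across and 27 mm high, standing on the bench between vent pipe and lever; bystander. Origin at the centre of its underside
- vial: loose capped vial, 28 mm across and 66 mm high, standing on the bench beside the chamber (+y side); bystander. Origin at the centre of its underside

How it is judged:
On the way, in this order (a step that is already met when the one before it is completed fails the run):
1. the vent valve is open while the lid is still shut (value of joint vent above 1.35 rad and value of joint lid below 0.05 rad), for 0.1 s.
2. the lever is pressed fully down and has raised the lid (value of joint lever above 0.47 rad and value of joint lid above 0.4 rad), for 0.05 s.
At the end, for the whole second after the job is handed in: The vent valve is open (handle within about 12 degrees of in line with its pipe), the lever stands in the gate's pocket behind the lip (swivel above 0.11 rad, tilt 0.38 to 0.50 rad), and the lid stays up on its own (above 0.36 rad) and at rest (value of joint vent above 1.35 rad and value of joint fork above 0.11 rad and value of joint lever between 0.38 and 0.5 rad and value of joint lid above 0.36 rad and velocity of joint lid between -0.05 and 0.05 rad/s); the robot touches nothing.
It fails at once if the lid is lifted before the vent valve is open (value of joint lid above 0.08 rad and value of joint vent below 1.2 rad).
It fails at once if the robot touches the lid (contact force between any of the fingers, the arm and lid above 1.5 N).
It fails at once if a loose thing beside the chamber is moved more than 2 cm or lifted (distance of any of ring, flange, stopper, vial from where it was at the start of the episode above 0.02 m).
It also fails if it takes over 53 s, if anything falls off the work surface, if the arm or the gripper's body presses on something with over 40 N, if the wrist force passes 120 N, or if a joint passes its speed limit or range.

## Working session

There is one attempt and no reset: what is moved stays moved. The work goes in short steps, Python scripts to look and compute and a shell command to move; the robot and the scene stay as the last step left them, time stands still between calls to the robot, and variables do not carry over. Pictures are saved under pics/ and viewed, and the job is handed in when it is done.

```bash
ls; mkdir -p pics; python3 - <<'E'
from station import ctrl
import cv2
o=ctrl.get_obs(); print(o)
for c in("scene","top"):
    im=ctrl.get_image(c); cv2.imwrite(f"pics/{c}0.png",im[:,:,::-1]); print(c,ctrl.camera_params(c))
E
```

```text
pics
{'t': 0.0, 'q': array([-1.39700451e+00,  5.33485459e-02,  1.61429866e+00, -1.19142802e-05,
        1.47600508e+00, -1.19007589e-01]), 'dq': array([ 1.79042713e-05,  2.33333747e-04, -1.05339460e-03,  2.45087880e-05,
       -1.16946568e-04, -1.55159463e-04]), 'effort': array([-7.44645058e-04, -3.93681514e+01, -3.70180035e+01, -1.38186451e-04,
        7.00630015e-03, -5.98012520e-06]), 'tool_pos': array([ 0.18027951, -0.59778023,  0.23006539]), 'tool_rot': array([ 2.06491472,  0.30664143, -2.06505721]), 'contact_force': array([-0.38257698, -0.39529905, -0.07847014]), 'wrist_torque': array([-0.02219048, -0.03801152, -0.02061939]), 'opening': 0.08544688548683615}
scene {'vertical_fov': 54.018934908094295, 'cx': 251.02908204696226, 'cy': 188.25485704855737, 'D': array([-0.00489212,  0.        ,  0.        ,  0.        ,  0.        ]), 'rvec': array([ 0.54819039, -2.38818089,  1.49583417]), 'tvec': array([0.57678708, 0.16331228, 0.72337107])}
top {'vertical_fov': 50.74228216593277, 'cx': 264.7597265877392, 'cy': 191.78698685884464, 'D': array([-0.00050657,  0.        ,  0.        ,  0.        ,  0.        ]), 'rvec': array([ 1.97176768, -2.25729538,  0.23308488]), 'tvec': array([0.18767039, 0.58203681, 0.90008048])}
```

View pics/scene0.png

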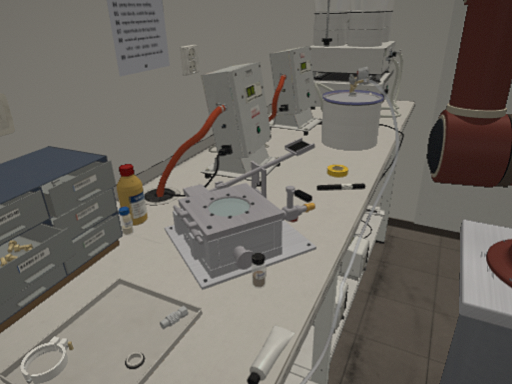

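View pics/top0.png

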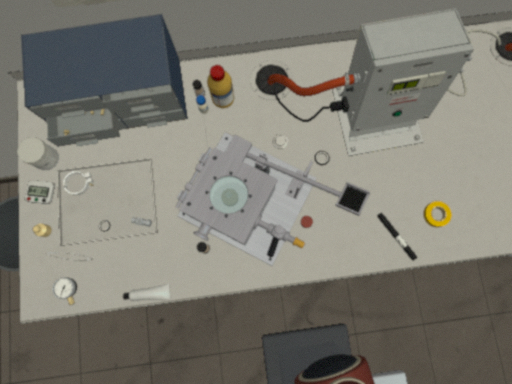

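```bash
python3 - <<'E'
from station import ctrl
for n in "vent_grip vent_axis lever_pad lever_pivot gate_pocket chamber ring flange stopper vial".split():
    for c in("scene","top"):
        print(n,c,[(d['centre'],round(d['score'],2)) for d in ctrl.tip_of(n,c)[:2]])
E
```

```text
vent_grip scene [([193.9, 302.0], 0.47), ([184.1, 219.8], 0.39)]
vent_grip top [([251.5, 272.8], 0.71)]
vent_axis scene [([188.5, 291.2], 0.89)]
vent_axis top [([229.6, 276.9], 0.89)]
lever_pad scene [([148.3, 296.5], 0.69), ([185.5, 288.9], 0.38)]
lever_pad top [([196.0, 349.4], 0.9)]
lever_pivot scene [([187.2, 219.4], 0.79)]
lever_pivot top [([157.6, 261.5], 0.93)]
gate_pocket scene [([184.9, 256.3], 0.58)]
gate_pocket top [([178.9, 305.8], 0.84)]
chamber scene [([249.8, 230.2], 0.8)]
chamber top [([201.9, 233.1], 0.65)]
ring scene []
ring top [([154.5, 321.7], 0.53)]
flange scene [([187.2, 219.5], 0.62)]
flange top [([143.9, 278.7], 0.5)]
stopper scene []
stopper top [([222.6, 307.5], 0.55)]
vial scene [([282.7, 262.5], 0.78)]
vial top [([247.2, 205.6], 0.53)]
```

```bash
cat > h.py <<'E'
import numpy as np, cv2
from station import ctrl
from scipy.optimize import least_squares
from scipy.spatial.transform import Rotation as R
H=384
def cam(c):
    p=ctrl.camera_params(c); f=H/2/np.tan(np.radians(p['vertical_fov']/2))
    return np.array([[f,0,p['cx']],[0,f,p['cy']],[0,0,1.]]),p['D'],p['rvec'],p['tvec']
CAM={c:cam(c) for c in("scene","top")}
def proj(P,c):
    K,D,r,t=CAM[c]; return cv2.projectPoints(np.atleast_2d(np.array(P,float)),r,t,K,D)[0][:,0]
def tri(px):  # dict cam->(col,row)
    s=least_squares(lambda X:np.concatenate([proj(X,c)[0]-px[c] for c in px]),[.3,-.6,.1]); return s.x,s.fun
def onz(uv,c,z):
    s=least_squares(lambda X:proj([X[0],X[1],z],c)[0]-uv,[.3,-.6]); return s.x
E
python3 - <<'E'
from h import *
obs={'vent_axis':((291.2,188.5),(276.9,229.6)),'vent_grip':((302,193.9),(272.8,251.5)),'lever_pad':((296.5,148.3),(349.4,196)),'lever_pivot':((219.4,187.2),(261.5,157.6)),'gate_pocket':((256.3,184.9),(305.8,178.9)),'chamber':((230.2,249.8),(233.1,201.9))}
ref={'vent_axis':(-137,20,120),'vent_grip':(-137,65,120),'lever_pad':(-246,-105,161),'lever_pivot':(-28,-105,100),'gate_pocket':(-133,-123,76),'chamber':(0,0,0)}
for n in obs:
    X,r=tri(dict(scene=obs[n][0],top=obs[n][1])); print(n,X.round(4),r.round(1))
def W(p,s): 
    c,k=np.cos(s[2]),np.sin(s[2]); x,y,z=np.array(p)/1e3; return [s[0]+c*x-k*y,s[1]+k*x+c*y,z]
def f(s): return np.concatenate([np.concatenate([proj(W(ref[n],s),c)[0]-obs[n][i] for i,c in enumerate(("scene","top"))]) for n in obs])
best=min((least_squares(f,[.3,-.6,a],loss='soft_l1') for a in np.arange(-3,3.1,1)),key=lambda s:s.cost)
print(best.x,np.degrees(best.x[2]),best.cost); print(f(best.x).reshape(-1,4).round(1))
s=best.x
for n in ref: print(n,np.round(W(ref[n],s),4))
for n,uv in dict(ring=(321.7,154.5),flange=(278.7,143.9),stopper=(307.5,222.6),vial=(205.6,247.2)).items(): print(n,onz(uv,'top',0))
im=ctrl.get_image("top"); cv2.imwrite("pics/topz.png",cv2.resize(im[110:280,170:390,::-1],None,fx=3.5,fy=3.5,interpolation=cv2.INTER_CUBIC))
im=ctrl.get_image("scene"); cv2.imwrite("pics/scenez.png",cv2.resize(im[120:290,150:370,::-1],None,fx=3.5,fy=3.5,interpolation=cv2.INTER_CUBIC))
E
```

```text
vent_axis [0.5006 0.0943 0.1262] [-0.6 -0.1  0.3  0.6]
vent_grip [0.4625 0.112  0.1282] [ 2.8  0.3 -1.2 -2.7]
lever_pad [ 0.5486 -0.0663  0.1574] [-0. -0.  0.  0.]
lever_pivot [0.6737 0.1052 0.1012] [-0.3 -0.1  0.2  0.3]
gate_pocket [0.62   0.0098 0.0753] [ 1.6  0.3 -0.8 -1.4]
chamber [ 6.009e-01  1.889e-01 -5.000e-04] [ 0.5  0.1 -0.3 -0.5]
[0.59900125 0.18912539 0.96911178] 55.52601514200938 23.299735699759225
[[-1.4  0.9  3.  -1.5]
 [ 0.   3.6 -2.1 -4.8]
 [ 1.8 -2.1  3.7  0.3]
 [ 0.9  0.9 -0.2  2.1]
 [-0.2 -0.3 -1.1 -3.5]
 [ 1.2  0.2 -0.3  0.2]]
vent_axis [0.505  0.0875 0.12  ]
vent_grip [0.4679 0.113  0.12  ]
lever_pad [ 0.5463 -0.0731  0.161 ]
lever_pivot [0.6697 0.1066 0.1   ]
gate_pocket [0.6251 0.0099 0.076 ]
chamber [0.599  0.1891 0.    ]
ring [ 0.69184014 -0.05229032]
flange [0.73499057 0.05329649]
stopper [0.52267585 0.01136029]
vial [0.49631722 0.26853077]
```

View pics/topz.png

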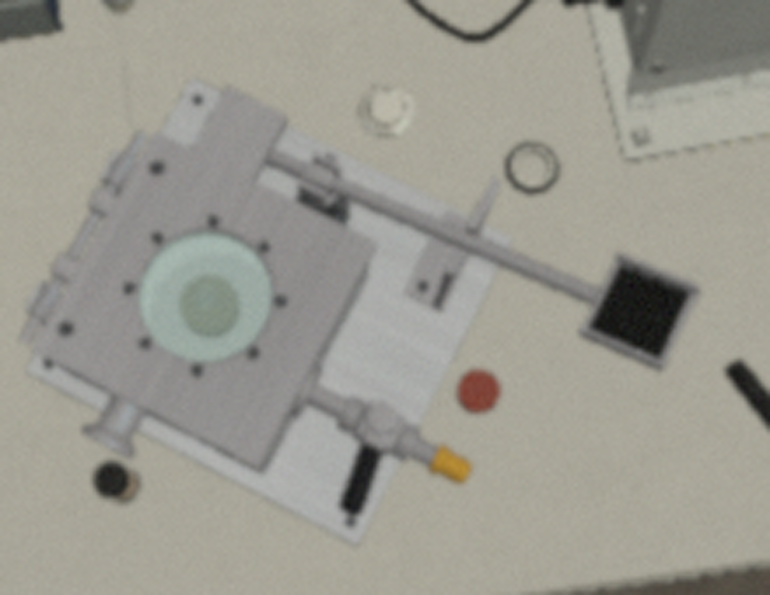

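View pics/scenez.png

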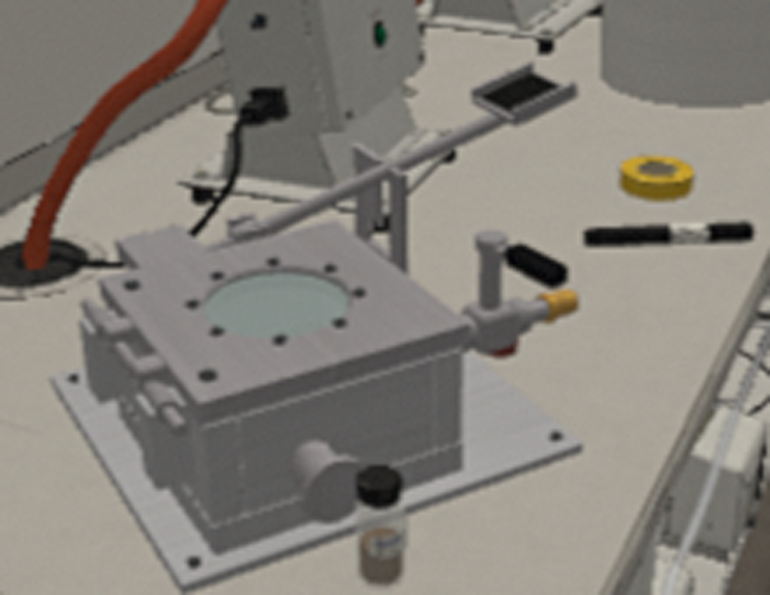

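```bash
cat > fit.py <<'E'
from h import *
def z2p(p): return (p[0]/3.5+170,p[1]/3.5+110)
def s2p(p): return (p[0]/3.5+150,p[1]/3.5+120)
L=[('grip',(-137,65,120),s2p((537,264)),z2p((360,482))),('axis',(-137,20,127),s2p((490,238)),z2p((382,421))),
('pad',(-246,-105,161),s2p((520,96)),z2p((640,307))),('pivot',(-28,-105,100),(219.4,187.2),(261.5,157.6)),
('c1',(-160,93,8),s2p((580,447)),z2p((355,543))),('c2',(105,93,8),s2p((185,590)),z2p((28,370))),('c3',(105,-154,8),s2p((52,380)),z2p((195,80))),
('lidNE',(-82,82,109),s2p((470,330)),z2p((262,470))), ('lidNW',(-82,-82,109),None,z2p((374,243)))]
def W(p,s):
    c,k=np.cos(s[2]),np.sin(s[2]); x,y,z=np.array(p)/1e3; return np.array([s[0]+c*x-k*y,s[1]+k*x+c*y,z])
def f(s):
    return np.concatenate([np.concatenate([proj(W(p,s),c)[0]-o if o is not None else np.zeros(2) for c,o in(("scene",a),("top",b))]) for n,p,a,b in L])
if __name__=="__main__":
    b=least_squares(f,[.6,.19,.97],loss='soft_l1'); print(b.x,np.degrees(b.x[2]))
    for l,r in zip(L,f(b.x).reshape(-1,4).round(1)): 
        print(l[0],r,W(l[1],b.x).round(4), tri(dict(scene=l[2],top=l[3]))[0].round(4) if l[2] else '')
E
python3 fit.py
```

```text
[0.59746199 0.18992543 0.96287299] 55.168558789779716
grip [-0.7  2.5 -2.8 -0. ] [0.4659 0.1146 0.12  ] [0.4656 0.109  0.1232]
axis [ 0.5 -1.1  0.4 -1.5] [0.5028 0.0889 0.127 ] [0.5016 0.0907 0.1252]
pad [ 0.8 -0.9  0.   0.1] [ 0.5431 -0.072   0.161 ] [ 0.5445 -0.0725  0.1581]
pivot [ 1.6  1.1 -0.2  3. ] [0.6677 0.107  0.1   ] [0.6737 0.1052 0.1012]
c1 [ 1.7 -0.8  1.3  0.6] [0.4297 0.1117 0.008 ] [0.4321 0.1148 0.007 ]
c2 [-0.5 -0.2 -0.9  0.4] [0.5811 0.3292 0.008 ] [0.5818 0.3273 0.0058]
c3 [-0.9 -0.3 -1.3 -1.1] [0.7838 0.1882 0.008 ] [0.7821 0.1859 0.006 ]
lidNE [ 0.3 -1.4 -0.7 -0.8] [0.4833 0.1695 0.109 ] [0.4831 0.1687 0.1053]
lidNW [ 0.   0.   0.9 -0.7] [0.6179 0.0758 0.109 ]
```

```bash
cat >> h.py <<'E'
S=[0.59746,0.18993,0.96287]
def W(p,s=S):
    c,k=np.cos(s[2]),np.sin(s[2]); x,y,z=np.array(p)/1e3; return np.array([s[0]+c*x-k*y,s[1]+k*x+c*y,z])
def C(X,s=S):
    c,k=np.cos(s[2]),np.sin(s[2]); x,y=X[0]-s[0],X[1]-s[1]; return np.array([c*x+k*y,-k*x+c*y,X[2]])*1e3
def st():
    o=ctrl.get_obs(); M=R.from_rotvec(o['tool_rot']).as_matrix()
    print('t',round(o['t'],2),'tcp',o['tool_pos'].round(4),'chamber',C(o['tool_pos']).round(1),'F',o['contact_force'].round(1),'open',round(o['opening'],4))
    Cy=np.degrees([np.arctan2(M[1,i],M[0,i]) for i in(1,2)])-np.degrees(S[2])
    print(' tool x',M[:,0].round(3),'y,z yaw in chamber frame',Cy.round(2),'q',o['q'].round(2)); return o,M
def to(p):
    o,M=st(); d=W(p)-o['tool_pos']; print(' to',p,'world',d.round(4),'tool mm',(M.T@d*1e3).round(1))
E
python3 - <<'E'
from h import *
o,M=st(); print(M.round(3))
to((-108,65,230))
for n,uv in dict(ring=(530,167),flange=(387,110),stopper=(478,391),vial=(113,480)).items():
    X=onz((uv[0]/3.5+170,uv[1]/3.5+110),'top',{'ring':.009,'flange':.01,'stopper':.027,'vial':.066}[n]); print(n,X.round(3),C([*X,0]).round(0))
E
```

```text
t 1.2 tcp [ 0.1804 -0.5984  0.2313] chamber [-885.3 -107.9  231.3] F [-0.1 -0.   0.8] open 0.0856
 tool x [ 0. -0. -1.] y,z yaw in chamber frame [-128.39 -218.39] q [-1.4   0.05  1.61  0.    1.48 -0.12]
[[ 0.     0.289 -0.957]
 [-0.    -0.957 -0.289]
 [-1.     0.    -0.   ]]
t 1.2 tcp [ 0.1804 -0.5984  0.2313] chamber [-885.3 -107.9  231.3] F [-0.1 -0.   0.8] open 0.0856
 tool x [ 0. -0. -1.] y,z yaw in chamber frame [-128.39 -218.39] q [-1.4   0.05  1.61  0.    1.48 -0.12]
 to (-108, 65, 230) world [ 0.302   0.7368 -0.0013] tool mm [   1.3 -618.2 -501.8]
ring [ 0.681 -0.049] [-148. -205.    0.]
flange [0.738 0.048] [ -36. -196.    0.]
stopper [0.522 0.017] [-185.  -37.    0.]
vial [0.492 0.267] [  3. 131.   0.]
```

```bash
python3 -m handwheel '[[0,[0,0,0],[-6.4,0,0]],[0,[0,0,0],[-6.4,0,0]],[0,[0,0,0],[-6.4,0,0]],[0,[0,0,0],[-6.4,0,0]],[0,[0,0,0],[-6.4,0,0]],[0,[0,0,0],[-6.4,0,0]],[0,[0,-8.5e-3,-0.038],[0,0,0]],[0,[0,-8.5e-3,-0.038],[0,0,0]],[0,[0,-8.5e-3,-0.038],[0,0,0]],[0,[0,-8.5e-3,-0.038],[0,0,0]]]' 30; python3 -c "
from h import *
to((-106,65,230))"
```

```text
t: 2.03
tool_pos: [0.2395, -0.4527, 0.2311]
tool_rot: [1.642, 0.857, -1.642]
contact_force: [1.1, 0.5, -0.4]
opening: -0.0005
t 2.03 tcp [ 0.2395 -0.4527  0.2311] chamber [-732.   -73.3  231.1] F [ 1.1  0.5 -0.4] open -0.0005
 tool x [ 0.  0. -1.] y,z yaw in chamber frame [ -90.04 -180.04] q [-1.23 -0.22  1.87  0.    1.49 -0.62]
 to (-106, 65, 230) world [ 0.244   0.5928 -0.0011] tool mm [   1.3 -138.7 -625.9]
```

```bash
python3 -m handwheel '[[0,[0,-8.6e-3,-0.039],[0,0,0]],[0,[0,-8.6e-3,-0.039],[0,0,0]],[0,[0,-8.6e-3,-0.039],[0,0,0]],[0,[0,-8.6e-3,-0.039],[0,0,0]],[0,[0,-8.6e-3,-0.039],[0,0,0]],[0,[0,-8.6e-3,-0.039],[0,0,0]],[0,[0,-8.6e-3,-0.039],[0,0,0]],[0,[0,-8.6e-3,-0.039],[0,0,0]],[0,[0,-8.6e-3,-0.039],[0,0,0]],[0,[0,-8.6e-3,-0.039],[0,0,0]]]'
python3 -m handwheel '[[0,[0,-8.6e-3,-0.039],[0,0,0]],[0,[0,-8.6e-3,-0.039],[0,0,0]],[0,[0,-8.6e-3,-0.039],[0,0,0]],[0,[0,-8.6e-3,-0.039],[0,0,0]],[0,[0,-8.6e-3,-0.039],[0,0,0]],[0,[0,-8.6e-3,-0.039],[0,0,0]],[0,[0,0,0],[0,0,0]],[0,[0,0,0],[0,0,0]]]'; python3 - <<'E'
from h import *
for c in("scene","top"):
    im=ctrl.get_image(c); 
    a=(slice(110,280),slice(170,390)) if c=="top" else (slice(120,290),slice(150,370))
    cv2.imwrite(f"pics/{c}1.png",cv2.resize(im[a][:,:,::-1],None,fx=3.5,fy=3.5,interpolation=cv2.INTER_CUBIC))
to((-106,65,112))
E
```

```text
t: 2.87
tool_pos: [0.3917, -0.083, 0.2318]
tool_rot: [1.642, 0.856, -1.64]
contact_force: [1.2, 0.2, 0.8]
opening: 0.0002
t: 3.53
tool_pos: [0.4827, 0.1383, 0.231]
tool_rot: [1.638, 0.86, -1.64]
contact_force: [-0.0, -0.9, 0.1]
opening: -0.0001
t 3.63 tcp [0.4825 0.1364 0.2312] chamber [-109.6   63.8  231.2] F [-0.3 -0.5 -1. ] open 0.0
 tool x [-0. -0. -1.] y,z yaw in chamber frame [ -89.98 -179.98] q [ 0.13 -0.25  1.89 -0.    1.5   0.73]
 to (-106, 65, 112) world [ 0.0011  0.0037 -0.1192] tool mm [119.2  -1.2  -3.7]
```

View pics/top1.png

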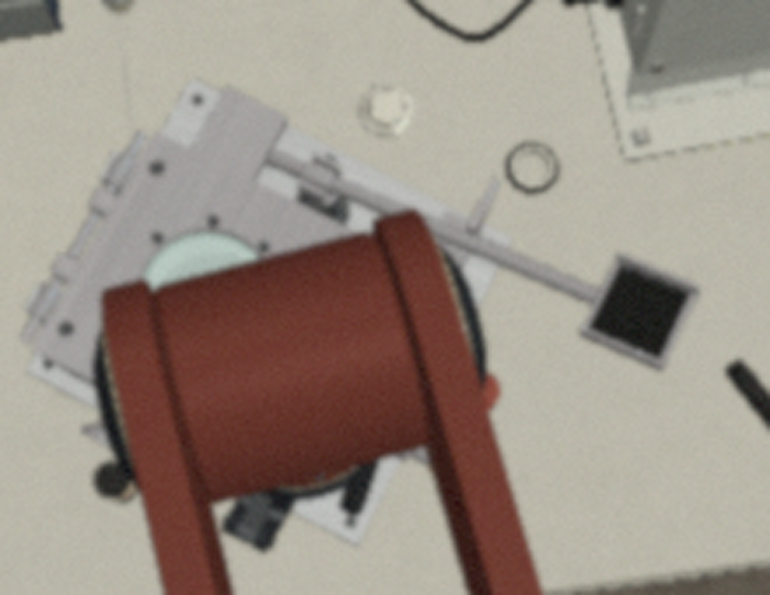

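View pics/scene1.png

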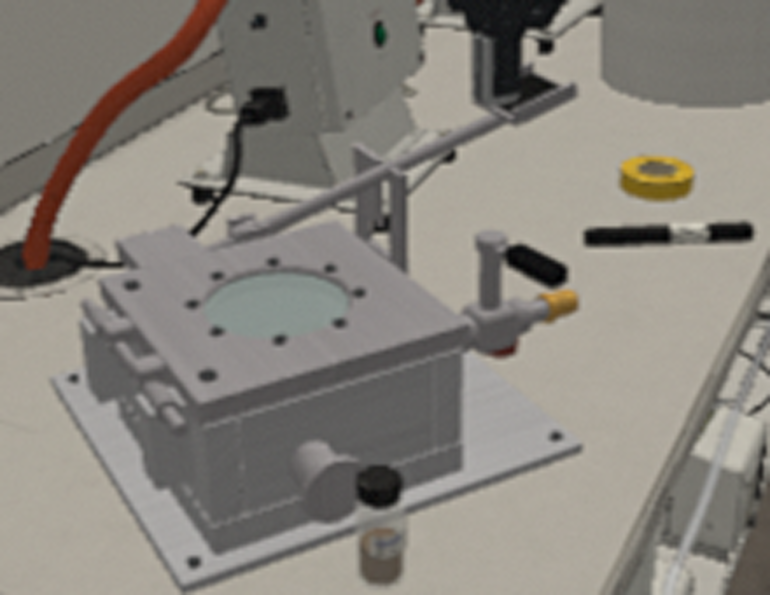

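```bash
python3 - <<'E'
from h import *
o,M=st(); p=proj(o['tool_pos'],'scene')[0]; print((p-[150,120])*3.5)
print(C([.4656,.109,.123]),C([.5016,.0907,.125]))
E
```

```text
t 3.63 tcp [0.4825 0.1364 0.2312] chamber [-109.6   63.8  231.2] F [-0.3 -0.5 -1. ] open 0.0
 tool x [-0. -0. -1.] y,z yaw in chamber frame [ -89.98 -179.98] q [ 0.13 -0.25  1.89 -0.    1.5   0.73]
[498.27679603 101.5855334 ]
[-141.74413232   62.01068821  123.        ] [-136.20340237   22.00830939  125.        ]
```

```bash
python3 -m handwheel '[[0,[0.03,-0.001,-0.0035],[0,0,0]],[0,[0.03,0,0],[0,0,0]],[0,[0.03,0,0],[0,0,0]],[0,[0.028,0,0],[0,0,0]],[0,[0,0,0],[0,0,0]],[0,[0,0,0.006],[0,0,0]],[0,[0,0,0.006],[0,0,0]],[0,[0,0,0],[0,0,0]]]'; python3 -c "
from h import *
st()"
```

```text
t: 4.3
tool_pos: [0.4781, 0.1291, 0.116]
tool_rot: [1.645, 0.855, -1.638]
contact_force: [0.1, -0.1, 0.0]
opening: -0.0002
t 4.3 tcp [0.4781 0.1291 0.116 ] chamber [-118.1   63.3  116. ] F [ 0.1 -0.1  0. ] open -0.0002
 tool x [ 0.004  0.    -1.   ] y,z yaw in chamber frame [ -90.08 -180.08] q [ 0.11 -0.16  2.02 -0.    1.28  0.72]
```

Tip is behind the sleeve at z 116 with no contact. Lower 2 mm and sweep the arc.

```bash
python3 -m handwheel '[[0,[0.002,-0.003,0.009],[0,0,0]],[0,[0,-0.001,0.010],[0,0,0]],[0,[0,0.001,0.006],[0,0,0]],[0,[0,0.001,0.006],[0,0,0]],[0,[0,0.002,0.006],[0,0,0]],[0,[0,0.002,0.005],[0,0,0]]]'; python3 -m handwheel '[[0,[0,0.0055,0.008],[0,0,0]],[0,[0,0.0075,0.006],[0,0,0]],[0,[0,0.004,0.003],[0,0,0]],[0,[0,0.004,0.002],[0,0,0]],[0,[0,0.005,0],[0,0,0]],[0,[0,0,0],[0,0,0]]]'; python3 - <<'E'
from h import *
st()
im=ctrl.get_image("scene"); cv2.imwrite("pics/scene2.png",cv2.resize(im[120:290,150:370,::-1],None,fx=3.5,fy=3.5,interpolation=cv2.INTER_CUBIC))
E
```

```text
t: 4.8
tool_pos: [0.4543, 0.0941, 0.1114]
tool_rot: [1.641, 0.858, -1.641]
contact_force: [-0.2, 1.4, 0.2]
opening: 0.0002
t: 5.3
tool_pos: [0.4615, 0.0657, 0.1108]
tool_rot: [1.636, 0.869, -1.653]
contact_force: [-15.7, 9.4, 11.3]
opening: -0.0002
t 5.3 tcp [0.4615 0.0657 0.1108] chamber [-179.6   40.7  110.8] F [-15.7   9.4  11.3] open -0.0002
 tool x [-0.013  0.005 -1.   ] y,z yaw in chamber frame [ -90.04 -180.04] q [-0.02 -0.22  2.08  0.01  1.3   0.59]
```

View pics/scene2.png

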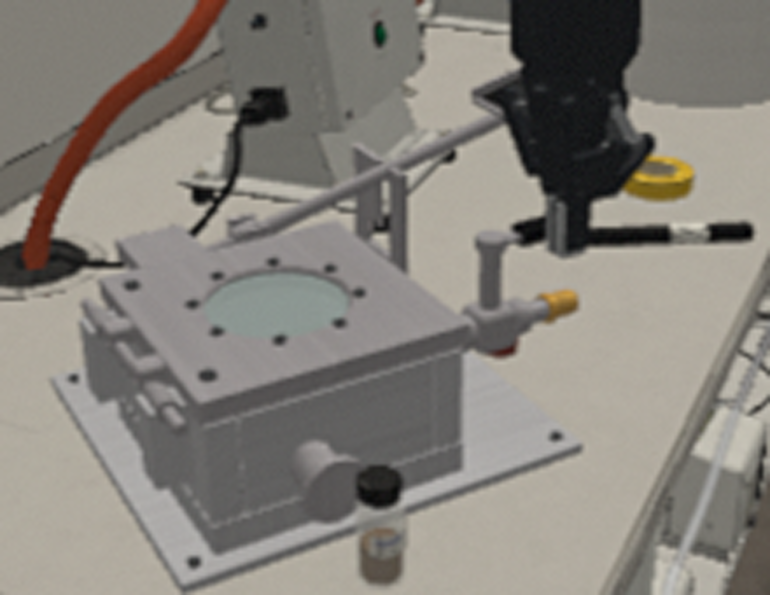

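```bash
python3 -m handwheel '[[0,[0,-0.015,0],[0,0,0]],[0,[-0.03,-0.005,0],[0,0,0]],[0,[-0.035,0,0],[0,0,0]],[0,[-0.035,0,0],[0,0,0]],[0,[0,0.036,0.013],[0,0,0]],[0,[0,0.036,0.013],[0,0,0]],[0,[0,0.036,0.013],[0,0,0]],[0,[0,0.036,0.013],[0,0,0]],[0,[0,0.019,0.016],[0,0,0]],[0,[0,0,0],[0,0,0]]]'; python3 - <<'E'
from h import *
for c in("scene","top"):
    im=ctrl.get_image(c); 
    a=(slice(110,280),slice(170,390)) if c=="top" else (slice(100,290),slice(150,370))
    cv2.imwrite(f"pics/{c}3.png",cv2.resize(im[a][:,:,::-1],None,fx=3.5,fy=3.5 if c=='top' else 3.1,interpolation=cv2.INTER_CUBIC))
to((-247,-105,165))
E
```

```text
t: 6.18
tool_pos: [0.545, -0.0779, 0.2109]
tool_rot: [1.642, 0.853, -1.645]
contact_force: [-0.2, -0.7, -0.1]
opening: -0.0001
t 6.28 tcp [ 0.5437 -0.0744  0.2108] chamber [-247.6 -106.9  210.8] F [-0.2 -0.3  0.2] open 0.0
 tool x [-0.001  0.    -1.   ] y,z yaw in chamber frame [ -90.1 -180.1] q [-0.27 -0.12  1.81 -0.    1.45  0.34]
 to (-247, -105, 165) world [-0.0012  0.0016 -0.0458] tool mm [45.8 -1.8 -0.7]
```

View pics/top3.png

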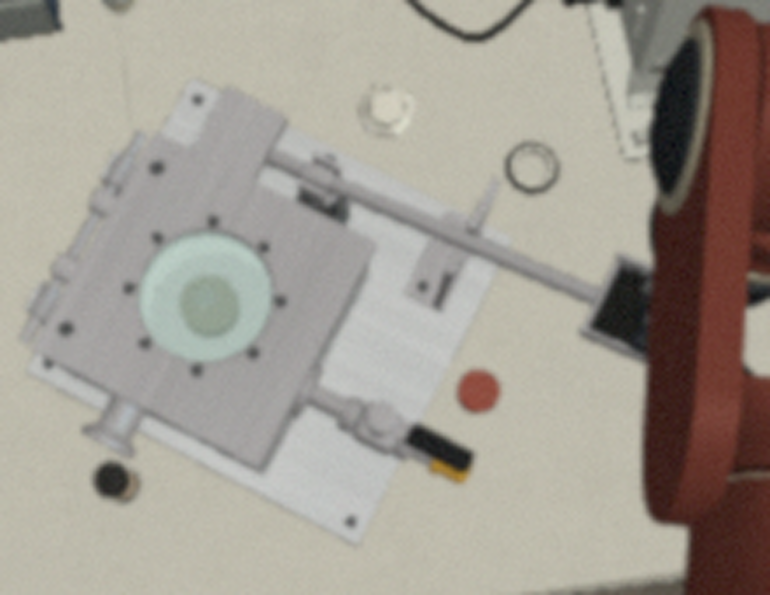

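View pics/scene3.png

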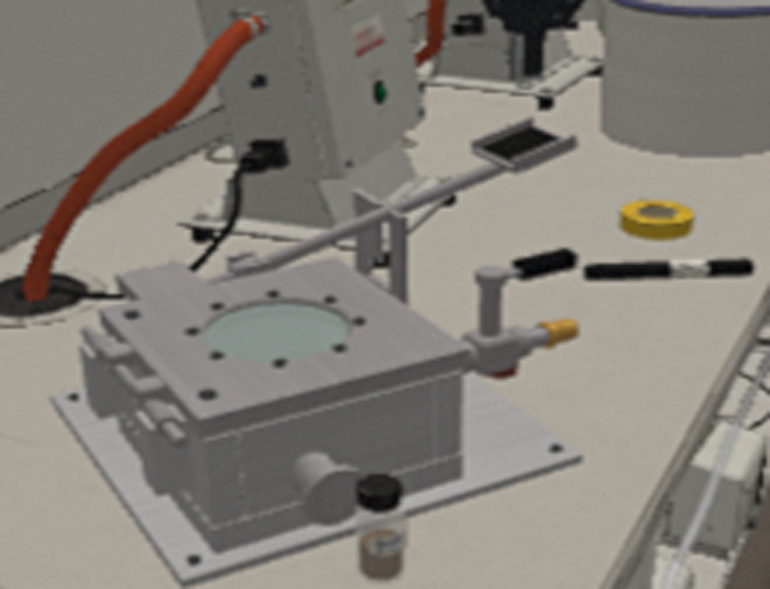

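```bash
python3 -m handwheel '[[0,[0.02,-0.001,0],[0,0,0]],[0,[0.015,-0.001,0],[0,0,0]],[0,[0.010,0,0],[0,0,0]],[0,[0.006,0,0.0],[0,0,0]],[0,[0.006,0,0.001],[0,0,0]],[0,[0.006,0,0.001],[0,0,0]]]';python3 -c "
from h import *
st()"; python3 -m handwheel '[[0,[0.010,0,0.002],[0,0,0]],[0,[0.010,0,0.002],[0,0,0]],[0,[0.010,0,0.001],[0,0,0]],[0,[0.010,0,0.001],[0,0,0]],[0,[0.010,0,0],[0,0,0]],[0,[0.010,0,0],[0,0,0]]]';python3 -c "
from h import *
st()"
```

```text
t: 6.78
tool_pos: [0.5412, -0.0739, 0.1503]
tool_rot: [1.64, 0.857, -1.64]
contact_force: [-4.9, -0.6, 8.8]
opening: 0.0
t 6.78 tcp [ 0.5412 -0.0739  0.1503] chamber [-248.7 -104.5  150.3] F [-4.9 -0.6  8.8] open 0.0
 tool x [ 0.    -0.002 -1.   ] y,z yaw in chamber frame [ -89.93 -179.93] q [-0.27 -0.07  1.87 -0.    1.34  0.34]
t: 7.28
tool_pos: [0.5381, -0.0784, 0.09]
tool_rot: [1.641, 0.857, -1.64]
contact_force: [-2.9, 2.1, 7.1]
opening: 0.0002
t 7.28 tcp [ 0.5381 -0.0784  0.09  ] chamber [-254.2 -104.5   90. ] F [-2.9  2.1  7.1] open 0.0002
 tool x [ 0.001 -0.    -1.   ] y,z yaw in chamber frame [ -89.95 -179.95] q [-0.28 -0.01  1.92  0.    1.23  0.33]
```

```bash
python3 -m handwheel '[[0,[0.010,0,-0.001],[0,0,0]],[0,[0.010,0,-0.001],[0,0,0]],[0,[0.010,0,-0.002],[0,0,0]],[0,[0.008,0,-0.002],[0,0,0]],[0,[0.005,0,0],[0,0,0]],[0,[0,0,0],[0,0,0]]]';python3 - <<'E'
from h import *
st()
for c in("scene","top"):
    im=ctrl.get_image(c); 
    a=(slice(110,280),slice(170,390)) if c=="top" else (slice(120,290),slice(150,370))
    cv2.imwrite(f"pics/{c}4.png",cv2.resize(im[a][:,:,::-1],None,fx=3.5,fy=3.5,interpolation=cv2.INTER_CUBIC))
E
```

```text
t: 7.78
tool_pos: [0.5413, -0.0729, 0.0453]
tool_rot: [1.642, 0.859, -1.64]
contact_force: [-2.8, 2.0, 4.4]
opening: -0.0001
t 7.78 tcp [ 0.5413 -0.0729  0.0453] chamber [-247.8 -104.    45.3] F [-2.8  2.   4.4] open -0.0001
 tool x [ 0.001  0.002 -1.   ] y,z yaw in chamber frame [ -89.97 -179.97] q [-0.27  0.06  1.94  0.    1.15  0.34]
```

View pics/scene4.png

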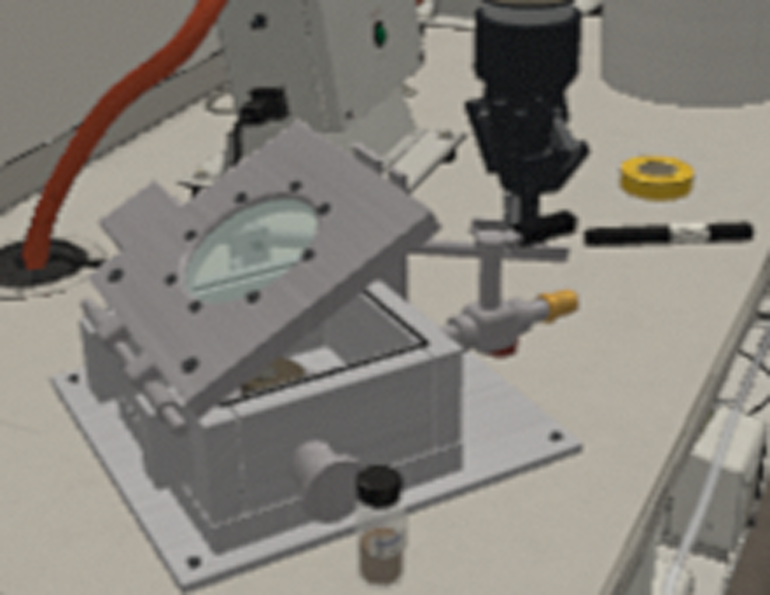

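```bash
python3 -m handwheel '[[0,[0.003,0,0],[0,0,0]],[0,[0.003,0,0],[0,0,0]],[0,[0,0,0],[0,0,0]]]';python3 -m handwheel '[[0,[0.003,0,0],[0,0,0]],[0,[0,0,0],[0,0,0]]]'
```

```text
t: 8.13
tool_pos: [0.5425, -0.0732, 0.0429]
tool_rot: [1.643, 0.858, -1.639]
contact_force: [-8.3, 5.8, 19.5]
opening: 0.0
t: 8.3
tool_pos: [0.5432, -0.0734, 0.0419]
tool_rot: [1.643, 0.858, -1.638]
contact_force: [-12.6, 5.4, 29.6]
opening: 0.0003
```

```bash
python3 -m handwheel '[[0,[-0.002,0.005,0],[0,0,0]],[0,[0,0.006,0],[0,0,0]],[0,[0,0.006,0],[0,0,0]],[0,[0,0.006,0],[0,0,0]],[0,[0,0,0],[0,0,0]]]';python3 -c "
from h import *
st()"
```

```text
t: 8.72
tool_pos: [0.5601, -0.0873, 0.0417]
tool_rot: [1.639, 0.859, -1.643]
contact_force: [-12.5, 2.4, 21.3]
opening: -0.0001
t 8.72 tcp [ 0.5601 -0.0873  0.0417] chamber [-248.9 -127.7   41.7] F [-12.5   2.4  21.3] open -0.0001
 tool x [-0.002 -0.    -1.   ] y,z yaw in chamber frame [ -89.95 -179.95] q [-0.29  0.11  1.89 -0.    1.14  0.32]
```

```bash
python3 -m handwheel '[[0,[0,0.006,-0.001],[0,0,0]],[0,[0,0.006,-0.001],[0,0,0]],[0,[0,0.005,-0.001],[0,0,0]],[0,[0,0.003,0],[0,0,0]],[0,[0,0,0],[0,0,0]]]';python3 - <<'E'
from h import *
st()
for c in("scene","top"):
    im=ctrl.get_image(c); 
    a=(slice(110,280),slice(170,390)) if c=="top" else (slice(120,290),slice(150,370))
    cv2.imwrite(f"pics/{c}5.png",cv2.resize(im[a][:,:,::-1],None,fx=3.5,fy=3.5,interpolation=cv2.INTER_CUBIC))
E
```

```text
t: 9.13
tool_pos: [0.5743, -0.0945, 0.0411]
tool_rot: [1.634, 0.868, -1.651]
contact_force: [-22.9, 5.9, 29.2]
opening: -0.0002
t 9.13 tcp [ 0.5743 -0.0945  0.0411] chamber [-246.7 -143.4   41.1] F [-22.9   5.9  29.2] open -0.0002
 tool x [-0.013  0.004 -1.   ] y,z yaw in chamber frame [ -89.9 -179.9] q [-0.29  0.15  1.84 -0.    1.16  0.32]
```

View pics/scene5.png

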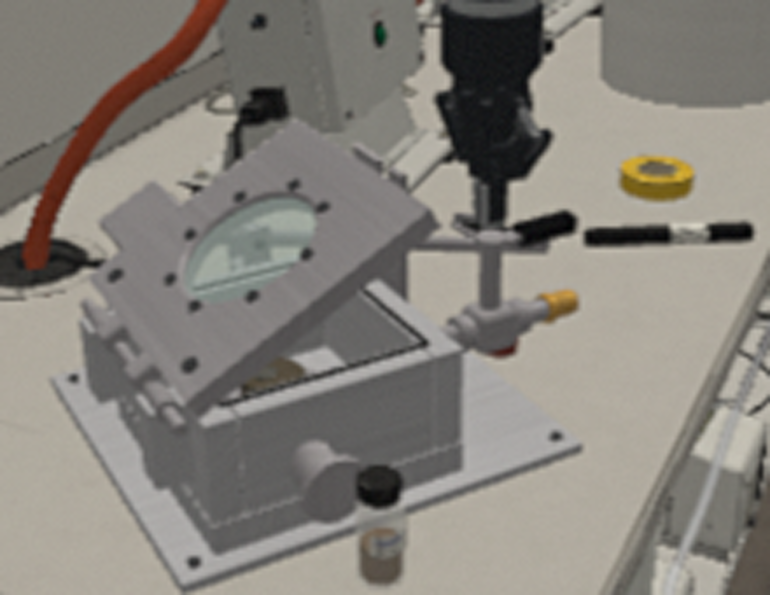

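View pics/top5.png

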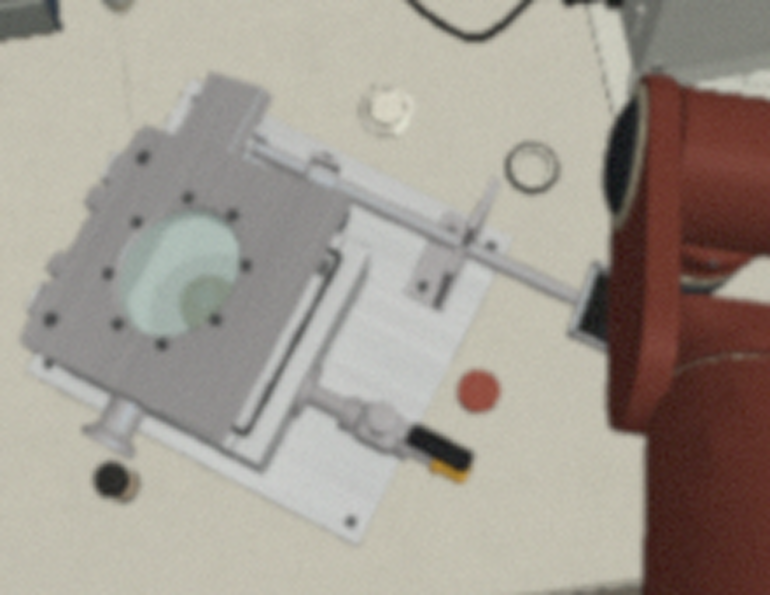

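```bash
cat >> h.py <<'E'
def pad(lev,fork,a,y,h=10):
    t=lev-np.radians(13); piv=np.array([-28,-105,100.])
    r=a*np.cos(t)+h*np.sin(t); z=-a*np.sin(t)+h*np.cos(t)
    c,s=np.cos(fork),np.sin(fork)
    return W(piv+[-r*c-y*s*0+ (y*s*-1)*-1*0, 0,0]) if False else W(piv+np.array([-r*c+y*s, -r*s-y*c, z]))
E
python3 - <<'E'
from h import *
for lev,fk in((0.53,0),(0.53,.1),(.53,.14),(.53,.17),(.53,.19)):
    print(lev,fk,[((proj(pad(lev,fk,203,y,16 if abs(y)>26 else 10),'top')[0]-[170,110])*3.5).round(0) for y in(-28,0,28)],C(pad(lev,fk,226,0)).round(1))
for P in [(0,0)]: print([((proj(pad(0,0,203,y,16),'top')[0]-[170,110])*3.5).round(0) for y in(-28,28)])
E
```

```text
0.53 0 [array([563., 361.]), array([577., 325.]), array([598., 288.])] [-246.7 -105.    42.1]
0.53 0.1 [array([578., 336.]), array([588., 299.]), array([605., 261.])] [-245.6 -126.8   42.1]
0.53 0.14 [array([583., 326.]), array([591., 288.]), array([607., 250.])] [-244.5 -135.5   42.1]
0.53 0.17 [array([587., 318.]), array([593., 280.]), array([608., 241.])] [-243.5 -142.    42.1]
0.53 0.19 [array([589., 313.]), array([595., 275.]), array([609., 236.])] [-242.7 -146.3   42.1]
[array([585., 330.]), array([624., 250.])]
```

```bash
python3 - <<'E'
from h import *
im=ctrl.get_image("top"); cv2.imwrite("pics/t6.png",cv2.resize(im[150:220,280:360,::-1],None,fx=8,fy=8,interpolation=cv2.INTER_CUBIC))
im=ctrl.get_image("scene"); cv2.imwrite("pics/s6.png",cv2.resize(im[150:220,240:330,::-1],None,fx=8,fy=8,interpolation=cv2.INTER_CUBIC))
for fk in(.0,.1,.14,.17,.19):
    print(fk,'top',[((proj(pad(.53,fk,203,y,16),'top')[0]-[280,150])*8).round(0) for y in(-28,28)],'scene',[((proj(pad(.53,fk,a,y,16),'scene')[0]-[240,150])*8).round(0) for a in(203,249) for y in(-28,28)])
    print('  bar at gate',((proj(pad(.53,fk,115,0,6),'top')[0]-[280,150])*8).round(0),((proj(pad(.53,fk,190,0,6),'top')[0]-[280,150])*8).round(0))
E
```

```text
0.0 top [array([407., 505.]), array([487., 339.])] scene [array([466., 327.]), array([369., 264.]), array([576., 334.]), array([477., 272.])]
  bar at gate [188. 279.] [397. 402.]
0.1 top [array([441., 448.]), array([503., 276.])] scene [array([435., 302.]), array([327., 245.]), array([536., 305.]), array([427., 249.])]
  bar at gate [203. 245.] [420. 347.]
0.14 top [array([453., 425.]), array([507., 251.])] scene [array([421., 293.]), array([309., 239.]), array([518., 294.]), array([406., 241.])]
  bar at gate [208. 231.] [428. 325.]
0.17 top [array([461., 407.]), array([510., 232.])] scene [array([410., 286.]), array([296., 234.]), array([505., 287.]), array([390., 235.])]
  bar at gate [212. 221.] [433. 308.]
0.19 top [array([466., 395.]), array([512., 219.])] scene [array([403., 282.]), array([287., 231.]), array([496., 282.]), array([379., 232.])]
  bar at gate [214. 214.] [436. 296.]
```

View pics/t6.png

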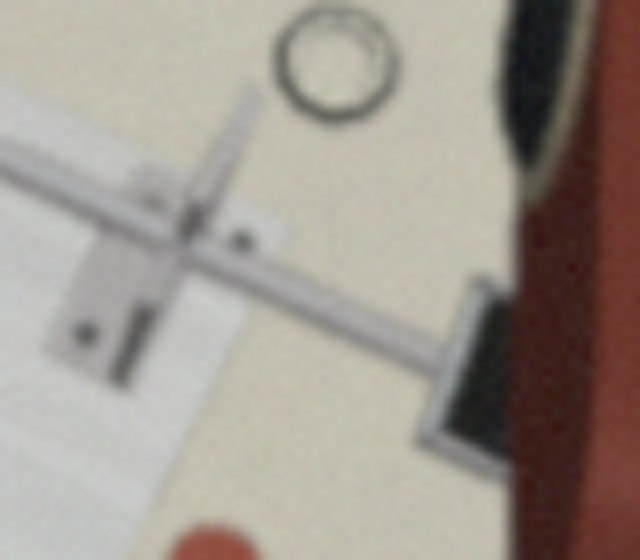

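View pics/s6.png

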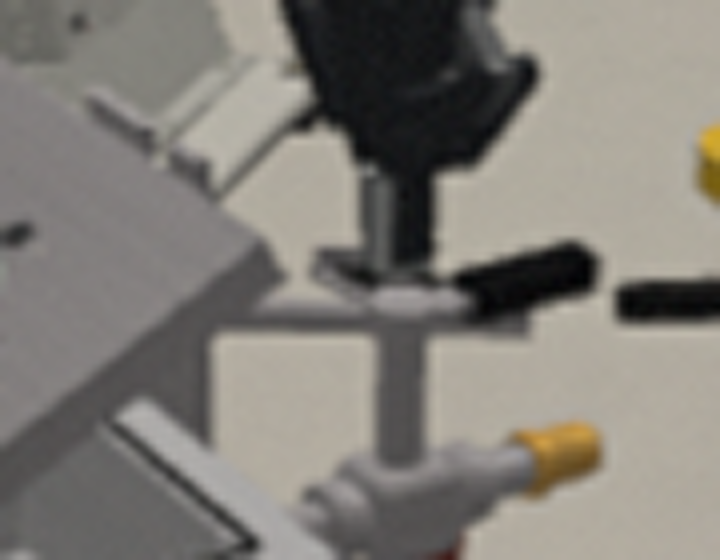

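```bash
python3 -m handwheel '[[0,[-0.003,0.003,0],[0,0,0]],[0,[0,0.005,0],[0,0,0]],[0,[0,0.005,-0.001],[0,0,0]],[0,[0,0,0],[0,0,0]]]';python3 - <<'E'
from h import *
st()
im=ctrl.get_image("top"); cv2.imwrite("pics/t7.png",cv2.resize(im[150:220,280:360,::-1],None,fx=8,fy=8,interpolation=cv2.INTER_CUBIC))
E
```

```text
t: 9.67
tool_pos: [0.5892, -0.1017, 0.0436]
tool_rot: [1.64, 0.861, -1.642]
contact_force: [-5.9, 3.1, 14.1]
opening: 0.0
t 9.67 tcp [ 0.5892 -0.1017  0.0436] chamber [-244.1 -159.8   43.6] F [-5.9  3.1 14.1] open 0.0
 tool x [-0.002  0.002 -1.   ] y,z yaw in chamber frame [ -89.94 -179.94] q [-0.3   0.18  1.81  0.    1.16  0.31]
```

View pics/t7.png

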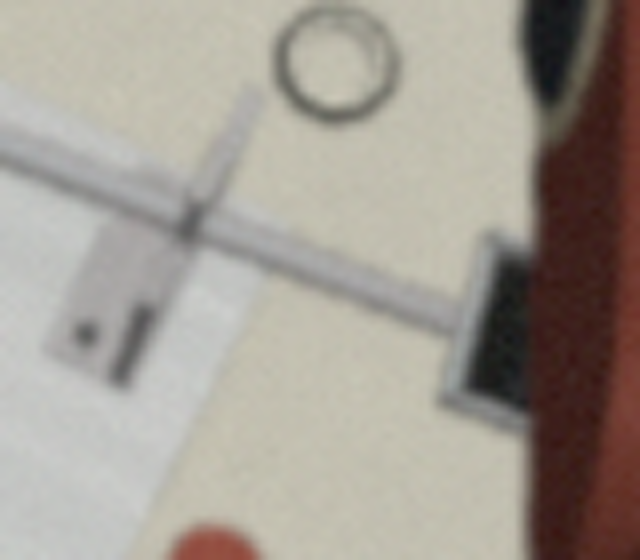

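```bash
python3 -m handwheel '[[0,[0,0.003,0],[0,0,0]],[0,[0,0,0],[0,0,0]]]'; python3 -m handwheel '[[0,[0,0.003,0],[0,0,0]],[0,[0,0,0],[0,0,0]]]'
```

```text
t: 9.88
tool_pos: [0.5928, -0.1034, 0.0439]
tool_rot: [1.643, 0.859, -1.639]
contact_force: [-5.4, 4.3, 12.4]
opening: -0.0
t: 10.05
tool_pos: [0.5936, -0.1037, 0.0436]
tool_rot: [1.642, 0.864, -1.643]
contact_force: [-10.5, 8.7, 17.5]
opening: 0.0004
```

```bash
python3 -m handwheel '[[0,[-0.004,0,0],[0,0,0]],[0,[-0.004,0,0],[0,0,0]],[0,[-0.004,0,0],[0,0,0]],[0,[0,0,0],[0,0,0]]]'; python3 -m handwheel '[[0,[-0.004,0,0],[0,0,0]],[0,[-0.004,0,0],[0,0,0]],[0,[0,0,0],[0,0,0]]]'; python3 - <<'E'
from h import *
st()
im=ctrl.get_image("top"); cv2.imwrite("pics/t8.png",cv2.resize(im[150:220,280:360,::-1],None,fx=8,fy=8,interpolation=cv2.INTER_CUBIC))
E
```

```text
t: 10.38
tool_pos: [0.5924, -0.1054, 0.0531]
tool_rot: [1.638, 0.861, -1.645]
contact_force: [-8.8, 2.0, 7.2]
opening: -0.0003
t: 10.63
tool_pos: [0.592, -0.1064, 0.0609]
tool_rot: [1.636, 0.86, -1.646]
contact_force: [-8.9, -2.1, 6.9]
opening: -0.0002
t 10.63 tcp [ 0.592  -0.1064  0.0609] chamber [-246.4 -164.8   60.9] F [-8.9 -2.1  6.9] open -0.0002
 tool x [-0.006 -0.001 -1.   ] y,z yaw in chamber frame [ -89.95 -179.95] q [-0.3   0.16  1.79 -0.    1.19  0.31]
```

View pics/t8.png

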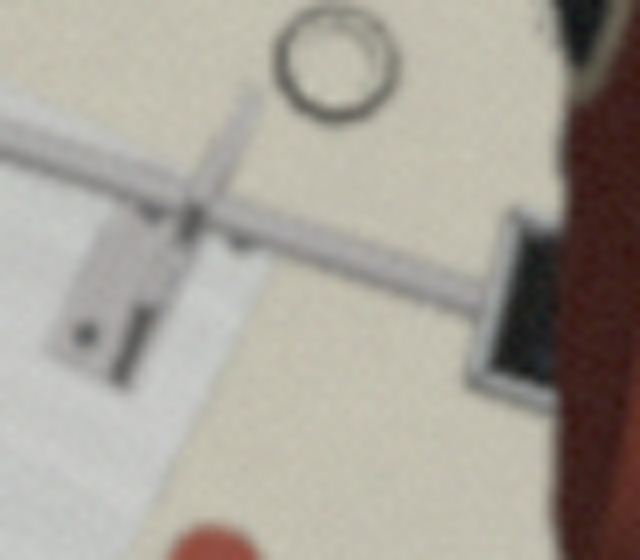

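```bash
python3 -m handwheel '[[0,[-0.003,0,0],[0,0,0]],[0,[-0.003,0,0],[0,0,0]],[0,[0,0,0],[0,0,0]]]'; python3 - <<'E'
from h import *
st()
for lev,fk in((.4,.17),(.43,.17),(.46,.17),(.46,.19),(.46,.21),(.53,.19)):
    print(lev,fk,[((proj(pad(lev,fk,203,y,16),'top')[0]-[280,150])*8).round(0) for y in(-28,28)],C(pad(lev,fk,226,0)).round(1))
E
```

```text
t: 10.93
tool_pos: [0.5925, -0.1053, 0.0661]
tool_rot: [1.639, 0.861, -1.644]
contact_force: [-5.2, 2.0, -2.7]
opening: -0.0004
t 10.93 tcp [ 0.5925 -0.1053  0.0661] chamber [-245.2 -164.6   66.1] F [-5.2  2.  -2.7] open -0.0004
 tool x [-0.004  0.001 -1.   ] y,z yaw in chamber frame [ -89.98 -179.98] q [-0.3   0.16  1.79  0.    1.2   0.31]
0.4 0.17 [array([491., 394.]), array([541., 215.])] [-249.1 -143.    70.9]
0.43 0.17 [array([485., 398.]), array([535., 219.])] [-248.2 -142.8   64.2]
0.46 0.17 [array([478., 401.]), array([528., 223.])] [-247.  -142.6   57.5]
0.46 0.19 [array([484., 388.]), array([530., 210.])] [-246.2 -147.    57.5]
0.46 0.21 [array([489., 376.]), array([531., 197.])] [-245.3 -151.3   57.5]
0.53 0.19 [array([466., 395.]), array([512., 219.])] [-242.7 -146.3   42.1]
```

```bash
python3 -m handwheel '[[0,[-0.002,-0.004,0],[0,0,0]],[0,[-0.01,-0.001,0],[0,0,0]],[0,[-0.03,0,0],[0,0,0]],[0,[-0.04,0,0],[0,0,0]],[0,[-0.04,0,0],[0,0,0]],[0,[0,0.02,0.035],[0,0,0]],[0,[0,0.02,0.035],[0,0,0]],[0,[0,0.02,0.035],[0,0,0]],[0,[0,0,0.035],[0,0,0]],[0,[0,0,0],[0,0,0]]]'; python3 - <<'E'
from h import *
st()
for c in("scene","top"):
    im=ctrl.get_image(c); 
    a=(slice(110,280),slice(170,390)) if c=="top" else (slice(120,290),slice(150,370))
    cv2.imwrite(f"pics/{c}9.png",cv2.resize(im[a][:,:,::-1],None,fx=3.5,fy=3.5,interpolation=cv2.INTER_CUBIC))
E
```

```text
t: 11.77
tool_pos: [0.5583, -0.2578, 0.1917]
tool_rot: [1.644, 0.848, -1.643]
contact_force: [1.0, -0.2, -0.3]
opening: 0.0001
t 11.77 tcp [ 0.5583 -0.2578  0.1917] chamber [-389.9 -223.6  191.7] F [ 1.  -0.2 -0.3] open 0.0001
 tool x [ 0.003 -0.005 -1.   ] y,z yaw in chamber frame [ -90.31 -180.31] q [-0.55  0.05  1.68 -0.    1.4   0.06]
```

View pics/scene9.png

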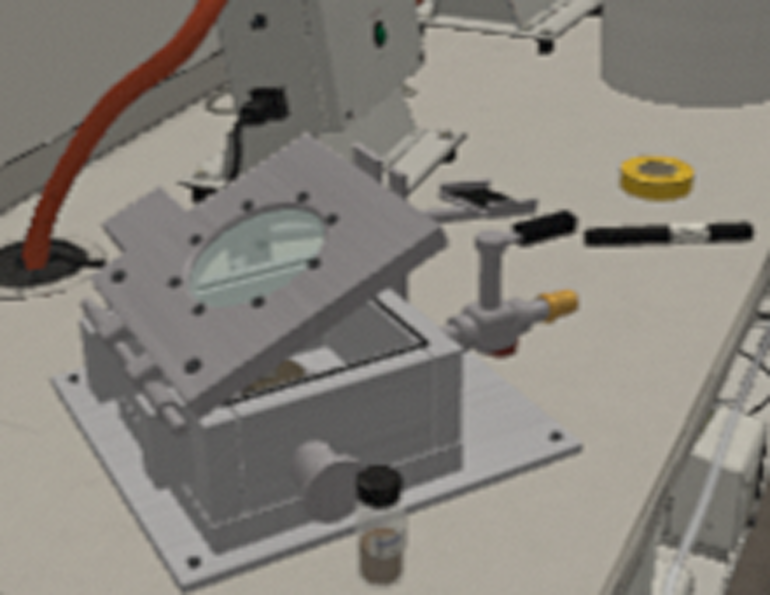

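View pics/top9.png

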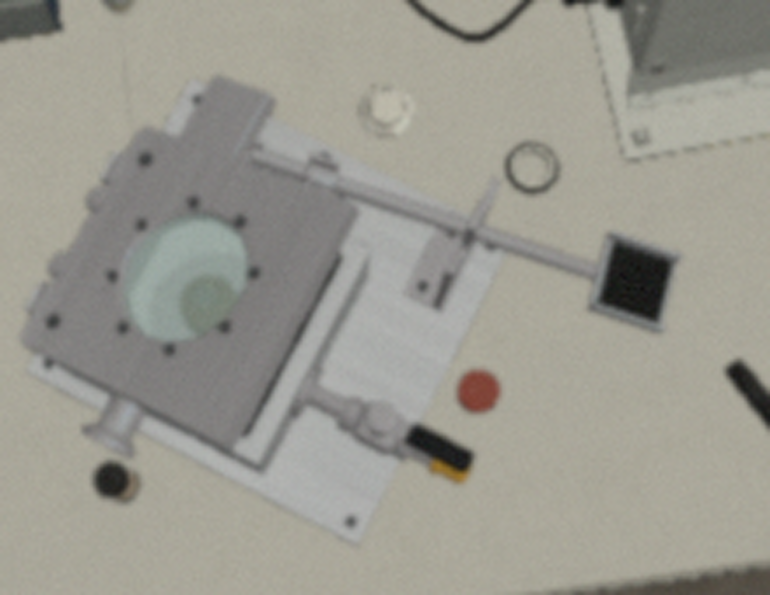

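```bash
python3 -m handwheel '[[0,[0,0,0],[0,0,0]],[0,[0,0,0],[0,0,0]],[0,[0,0,0],[0,0,0]],[0,[0,0,0],[0,0,0]],[0,[0,0,0],[0,0,0]],[0,[0,0,0],[0,0,0]]]' ; python3 - <<'E'
from h import *
a=ctrl.get_image("top").astype(int); b=cv2.imread("pics/top9.png")
o=[((203,28),(614,236)),((249,28),(677,258)),((249,-28),(660,328)),((203,-28),(591,306))]
sc=[((203,28),(443,187)),((249,-28),(537,207))]
f=lambda s:np.concatenate([(proj(pad(s[0],s[1],*k,16),'top')[0]-[170,110])*3.5-v for k,v in o]+[(proj(pad(s[0],s[1],*k,16),'scene')[0]-[150,120])*3.5-v for k,v in sc])
r=least_squares(f,[.46,.17]); print(r.x,r.fun.round(1))
im=a.astype(np.uint8); z=cv2.resize(im[110:280,170:390,::-1],None,fx=3.5,fy=3.5,interpolation=cv2.INTER_CUBIC); print(np.abs(z.astype(int)-b).mean(), (np.abs(z.astype(int)-b).max(2)>60).sum())
E
```

```text
t: 12.37
tool_pos: [0.5595, -0.2517, 0.1893]
tool_rot: [1.641, 0.858, -1.641]
contact_force: [-0.4, -0.1, -0.7]
opening: -0.0
[0.46093177 0.1874424 ] [ 2.5 -3.4  0.1 -3.7 -2.3  3.9  5.2  4.6  0.6  1.8 -0.7  0.2]
1.5211975699370657 0
```

Lever tilt is about 0.46 and swivel about 0.19, so it is locked. The scene hasn't moved for over half a second. Handing in.

```bash
python3 -c "
from station import ctrl
print(ctrl.finish_job())"
```

```text
the job is handed in; nothing more can be done
None
```

The chamber is open, and the job was handed in at about 12.5 s of the 53 s allowed; `finish_job` reports no verdict.

- **Vent:** I pushed the handle a quarter turn with closed fingertips until it met its stop (about 18 N on the tool). The last pictures show it in line with the pipe to within a few degrees.
- **Lever:** I pressed the foot down to about 42 mm, which raised the lid, then pushed it sideways against the pocket wall and let it come up behind the lip.
- **Lever position after backing off:** A fit to its foot in both pictures gives a tilt of about 0.46 rad and a swivel of about 0.19 rad. Both are inside the required ranges.
- **At rest:** A second top view 0.6 s later showed no change. The lid stands open on its own, the arm is clear with no contact force to speak of, and the ring, flange, stopper and vial look unmoved.

One check disagreed on the way. After the first sideways push the tool had moved 39 mm, but the picture gave a swivel of only about 0.1 rad, because the tip had slid across the foot to its edge. I pushed on until the picture and the side force both showed the pocket wall before letting the lever up.

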